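# Lean the orange test panel on the inspection stand

### The arm

A 7-joint arm with a two-finger parallel gripper is mounted at the origin on the work surface. World frame = base frame: x ahead of the robot, y to its left, z up, the work surface at z = 0. Lengths are in m, angles in rad, forces in N, time in s.
With the tool pointing down it reaches from about 0.4 to 0.875 m from the base axis. Payload 19.3 kg.
Tool frame: the origin (TCP) lies midway between the tips of the shut fingers; the grasp point (between the pads) lies bot.tcp_to_grasp behind it (bot.tcp_to_grasp is the distance from the TCP to the grasp point, in m); z points along the fingers, y is the line along which they close (so a half turn about z gives the same grasp; the last joint's range is limited). The gripper opens to 85 mm and grips with 20 to 120 N. Pads are 22 mm wide; open, the fingers measure 114 mm over their backs; the gripper's body (76 mm by 85 mm) begins 54 mm behind the grasp point. The pads swing forward as they close: fully open they stand 13 mm farther back than shut.
Start: joints at [-1.398, 0.521, -0.036, 1.599, 0.021, 1.021, -0.113], TCP at [0.15, 0.607, 0.231] pointing down, gripper open.
Joint ranges: [-2.91, 2.91], [-0.3, 2.13], [-1.5, 1.42], [0.17, 2.43], [-1.26, 4.41], [0.16, 1.93], [-2.52, 2.52]. Speed limits (rad/s): [1.89, 1.89, 2.39, 2.39, 3.01, 3.01, 3.01].

### API

Orientations are given as [roll, pitch, yaw] about the fixed x, y, z axes, in that order (R = Rz(yaw) Ry(pitch) Rx(roll)).
In Python, from workcell import observe, imaging, bot gives the robot as it stands.
- The arm moves only by the tool send_rows, never from a script. Its argument "plan" is text: rows parted by semicolons, each of 7 numbers parted by spaces: the shift along the tool's x, y, z in m, then the turn, a rotation vector about the tool's x, y, z in degrees, then the finger opening in m, from 0 to 0.0854. In form: dx dy dz rx ry rz claw; .... A call has 1 to 10 rows; each row is the pose to reach, as a shift and turn from the pose commanded when the call began, along the tool's axes at that moment; what a row does not reach only later rows make up. A row lasts 1/12 s, in which the tool goes at most 41.7 mm and 7.16 degrees, less where a joint would pass 70% of its speed; a pose out of reach is approached as far as the arm can. A call with a gripper value outside its range is refused whole. The fingers move at their own pace and stop on an object; "grip_force" is the grip in N (left out, the last holds). Time passes only in rows, so rows that repeat a pose let the fingers close. It gives the time, the measured TCP pose, the force, the opening and the grip force at its end, in the units of the state.
- observe(): the state, without advancing time (a new reading comes with each control period).
- imaging.grab_frame(name): name is "side" or "top"; returns a dict with "color" (400x640x3 uint8, red, green, blue), "fx", "fy", "cx", "cy" (pixels), "eye" and "orientation" of the camera in the world. Camera axes: x right, y down, z forward; pixel columns grow to the right and rows downward; lengths in m; the calibration is good to about 2 mm. A picture is of the moment at which its call begins. There is no depth.
- bot.job_done(): hands the job in; it is judged then, once.
The state is a dict: "clock": time; "qpos": joint angles; "qd": joint speeds; "joint_efforts": joint torques, N m; "position": TCP position; "tool_rot": TCP orientation; "force": force on the tool from outside, world axes, zero at the start; "moment": the same for the moment, N m; "grip_width": finger opening in m; "finger_force": force on a finger pad.
Only numpy, scipy, OpenCV 4.12 (cv2) and the standard library are available. Lean on these libraries where they do the work, as an engineer would, in place of code of your own. Each camera call takes 0.05 s, during which the arm holds its last target. There are 200 camera calls.

### The job

Take the orange panel out of the wooden rack and lean it on the green-posted stand for inspection: its bottom edge on the yellow line on the black rubber, centred on and square to the line, its top tipped back onto the steel rail, so that it rests at about 20 degrees from upright and stays there without sliding when you let go. Leave the blue and the white panel standing in the rack.

Things in the scene. Friction and masses are not known exactly. Their poses are not given: they have to be found in the camera images.
- orange_panel_center (a point): Centre of the orange panel, a stiff sheet with black dots, 160 mm tall, 90 wide, 10 thick, about 0.26 kg. z runs up the sheet (top edge 80 mm above this point), y along its width, x is the normal to its faces, which are alike. It stands upright in one of three places side by side in a wooden rack; which one varies. Grip it across its thickness, within 35 mm of the top edge.
- orange_panel_foot (a point): Middle of the orange panel's bottom edge, 80 mm below its centre; same axes. At the start it is 10 mm above the table in the rack's slot, 13 mm wide, whose walls end 40 mm above the table: lift straight up 30 mm to clear it (the panels beside it reach 170 mm above the table). The rack (325 mm long) is fixed; its place and turn vary.
- stand_line (a point): Middle of the yellow line (90 x 12 mm) on the stand's black rubber, 12 mm above the table. z is up, y along the line, -x towards the rail, which is on the robot's side. With its bottom edge here and its upper part on the rail, a panel leans about 20 degrees towards -x; the rubber keeps it from sliding. Rubber: 32 mm towards the rail, 58 mm the other way. The stand is fixed; place and turn vary.
- stand_rail (a point): Middle of the stand's rail, on its axis: a fixed steel bar 12 mm thick, parallel to the line, 42 mm from the line's middle (along the line's -x) and 85 mm above the rubber, between green posts whose inner faces are 180 mm apart and which end at the rail. Axes as the line's.
- blue_panel_center (a point): Centre of the blue panel, the same size, standing in the rack; leave it.
- white_panel_center (a point): Centre of the white panel, the same size, standing in the rack; leave it.
Things that resemble listed ones, but are neither listed nor needed, are in the scene too. Of the things that look like the part that bears orange_panel_center, the middle-sized one is meant.

How it is judged:
On the way:
1. the orange panel is lifted clear of the rack (height (world z) of orange_panel_foot above 0.045 m), for 0.1 s.
At the end, for the whole second after the job is handed in: Orange panel standing on the rubber, middle of its bottom edge within 15 mm across and 20 mm along of the middle of the line, leaning to the rail 10 to 30 degrees from upright, square to the line within 12 degrees, let go and still; blue and white panels within 20 mm of where they stood (x of orange_panel_foot in the frame of stand_line between -0.015 and 0.015 m and y of orange_panel_foot in the frame of stand_line between -0.02 and 0.02 m and z of orange_panel_foot in the frame of stand_line between -0.005 and 0.01 m and angle between orange_panel_center's own z axis and vertical between 0.174533 and 0.523599 rad and x of orange_panel_center in the frame of stand_line below 0 m and angle between the y axis of orange_panel_center and the y axis of stand_line, either way round below 0.20944 rad and linear speed of orange_panel below 0.01 m/s and angular speed of orange_panel below 0.1 rad/s); the robot touches nothing.
It fails at once if the blue panel is disturbed (moved more than 20 mm) (distance of blue_panel_center from where it was at the start of the episode above 0.02 m).
It fails at once if the white panel is disturbed (moved more than 20 mm) (distance of white_panel_center from where it was at the start of the episode above 0.02 m).
It also fails if it takes over 38 s, if anything falls off the work surface, if the arm or the gripper's body presses on something with over 40 N, if the wrist force passes 120 N, or if a joint passes its speed limit or range.

## Working session

There is one attempt and no reset: what is moved stays moved. The work goes in short steps, Python scripts to look and compute and a tool call to move; the robot and the scene stay as the last step left them, time stands still between calls to the robot, and variables do not carry over. Pictures are saved under pics/ and viewed, at most 10 in all, crops included, and the job is handed in when it is done.

Besides the shell and the picture viewer there is one more tool, called after "Call:" by a JSON object that holds its "name" and its "arguments". send_rows: Moves the arm, as the interface text tells. Its arguments: {"type":"object","properties":{"plan":{"type":"string"},"grip_force":{"type":"number"}},"required":["plan"]}

```bash
mkdir -p pics
python3 - <<'E'
from workcell import observe, imaging, bot
import cv2
print(observe(), bot.tcp_to_grasp)
for n in("side","top"):
    f=imaging.grab_frame(n); cv2.imwrite(f"pics/{n}0.png",f["color"][:,:,::-1])
    print({k:v for k,v in f.items() if k!="color"})
E
```

```text
{'clock': 0.0, 'qpos': array([-1.39817969,  0.52205391, -0.03633512,  1.59998105,  0.02121658,
        1.02110549, -0.11277751]), 'qd': array([ 6.21102795e-05, -2.05164628e-03, -2.90147726e-03,  9.69037856e-04,
       -1.53304074e-04,  2.18841385e-04,  8.88591056e-05]), 'joint_efforts': array([ 8.96564393e-05, -9.27134585e+01,  1.97983235e+00, -3.69929874e+01,
        1.77437591e-02,  8.39708315e-03, -6.86409317e-05]), 'position': array([0.1502294 , 0.60633523, 0.23071044]), 'tool_rot': array([-3.14043410e+00,  9.28642362e-05,  2.89880347e+00]), 'force': array([ 0.43534057, -0.0249191 , -0.13129413]), 'moment': array([0.03656108, 0.0522465 , 0.00391269]), 'finger_force': 0.0, 'grip_width': 0.08540897842630829} 0.0187
{'fx': 435.9859103358246, 'fy': 435.9859103358246, 'cx': 321.9286411466718, 'cy': 200.75980272961797, 'eye': array([ 0.45873957, -0.92987702,  0.90828261]), 'orientation': array([-2.30455971, -0.00777663, -0.11679481])}
{'fx': 510.7505106976542, 'fy': 510.7505106976542, 'cx': 329.3288037357978, 'cy': 193.98233693239294, 'eye': array([ 0.41647099, -0.0589989 ,  1.228554  ]), 'orientation': array([-3.00855276,  0.01240282, -1.54544802])}
```

View pics/side0.png

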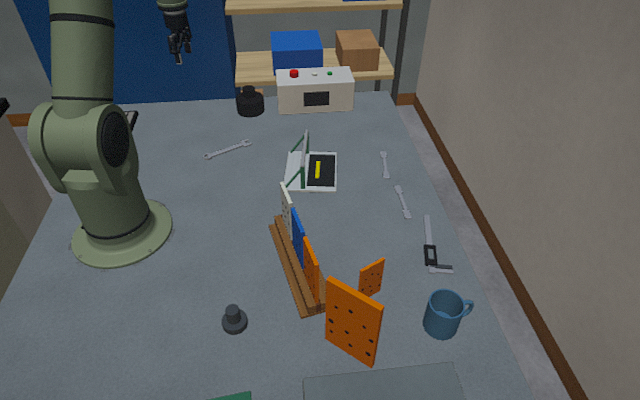

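View pics/top0.png

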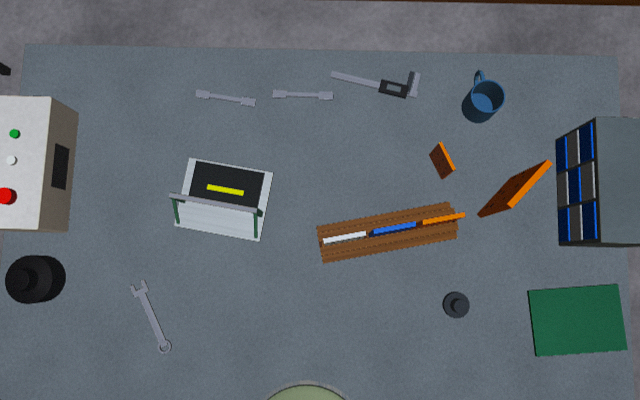

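The orange candidates are:
- the panel in the rack: side (312,268), top (444,217)
- the big loose sheet: side (352,320), top (515,190)
- the small loose sheet: side (371,280), top (442,160)

The middle-sized one is the panel in the rack, at its right-hand end. The yellow line is at top (225,190), and its rail is below it on the robot's side.

```bash
cat > h.py <<'E'
import numpy as np, cv2
from scipy.spatial.transform import Rotation as R
from workcell import observe, imaging, bot
def ray(f,uv,z):
    uv=np.atleast_2d(uv).astype(float)
    d=np.c_[(uv[:,0]-f["cx"])/f["fx"],(uv[:,1]-f["cy"])/f["fy"],np.ones(len(uv))]@R.from_euler('xyz',f["orientation"]).as_matrix().T
    return f["eye"]+d*((z-f["eye"][2])/d[:,2])[:,None]
def mask(f,lo,hi,box=None):
    m=cv2.inRange(cv2.cvtColor(f["color"],cv2.COLOR_RGB2HSV),lo,hi)
    if box:
        k=np.zeros_like(m); x0,y0,x1,y1=box; k[y0:y1,x0:x1]=255; m&=k
    return m
YEL=((25,150,100),(35,255,255)); ORG=((5,150,60),(18,255,255))
def rect(m):
    c=max(cv2.findContours(m,cv2.RETR_EXTERNAL,cv2.CHAIN_APPROX_NONE)[0],key=cv2.contourArea)
    return cv2.minAreaRect(c)
def ends(r):
    b=cv2.boxPoints(r); l=[np.linalg.norm(b[i]-b[i-1]) for i in range(4)]
    i=int(np.argmin(l)); e=(b[i]+b[i-1])/2; g=(b[(i+2)%4]+b[(i+1)%4])/2
    return np.array([e,g])
E
python3 - <<'E'
from h import *
np.set_printoptions(precision=4,suppress=True)
T=imaging.grab_frame("top");S=imaging.grab_frame("side")
for n,f,b in(("top",T,(190,170,260,210)),("side",S,(305,150,330,190))):
    r=rect(mask(f,*YEL,b)); e=ends(r); p=ray(f,e,.012); print(n,r,p,p.mean(0),np.linalg.norm(p[0]-p[1]))
r=rect(mask(T,(5,200,150),(18,255,255),(410,200,475,235))); e=ends(r); print("org",r,e,ray(T,e,.17))
a=cv2.resize(T["color"][195:270,305:475],None,fx=4.5,fy=4.5,interpolation=cv2.INTER_NEAREST)
b=cv2.resize(S["color"][175:325,260:390],None,fx=3.9,fy=3.9,interpolation=cv2.INTER_NEAREST)
cv2.imwrite("pics/c1.png",a[:,:,::-1]);cv2.imwrite("pics/c2.png",b[:,:,::-1])
E
```

```text
top ((225.0066375732422, 189.4641876220703), (37.036956787109375, 5.790438652038574), 10.491477012634277) [[0.5911 0.2566 0.012 ]
 [0.5767 0.1677 0.012 ]] [0.5839 0.2122 0.012 ] 0.09007178362577903
side ((317.25128173828125, 168.98223876953125), (4.346069812774658, 16.315574645996094), 4.085616588592529) [[0.5779 0.1729 0.012 ]
 [0.5913 0.2603 0.012 ]] [0.5846 0.2166 0.012 ] 0.08842401075339505
org ((443.3868103027344, 217.89622497558594), (5.221508502960205, 42.32493209838867), 79.3803482055664) [[422.5868 221.7962]
 [464.1868 213.9962]] [[ 0.5042 -0.2369  0.17  ]
 [ 0.5225 -0.3229  0.17  ]]
```

View pics/c1.png

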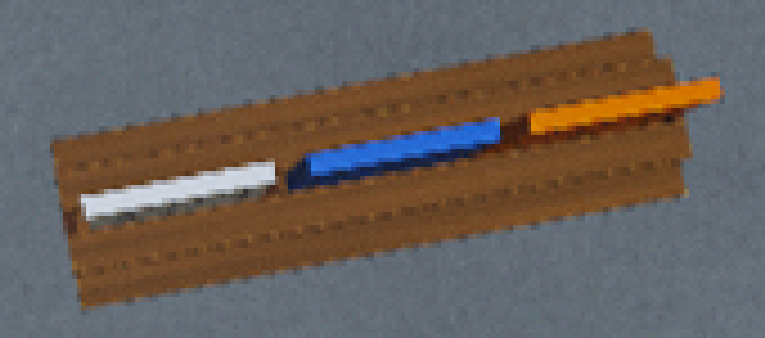

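View pics/c2.png

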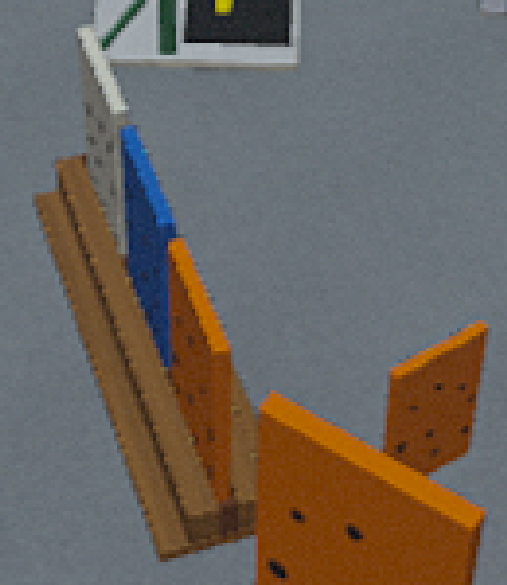

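The crop confirms the choice: the orange panel stands at the right-hand end of the rack, with its top edge from top px (422,222) to (464,214). Next is a helper that turns target poses into tool-frame shifts.

```bash
cat >> h.py <<'E'
np.set_printoptions(precision=4,suppress=True)
def go(p0,r0,p1,r1):
    "shift (m) and rotvec (deg) in the axes of pose 0"
    return np.r_[r0.inv().apply(np.array(p1)-p0),np.degrees((r0.inv()*r1).as_rotvec())]
def now():
    s=observe(); return np.array(s["position"]),R.from_euler('xyz',s["tool_rot"])
down=lambda yaw:R.from_euler('xyz',[180,0,yaw],degrees=True)
E
python3 - <<'E'
from h import *
p,r=now()
w1=([.48,.2,.28],down(130)); w2=([.5134,-.28,.23],down(102))
print(go(p,r,*w1)); print(go(*w1,*w2))
E
```

```text
[-0.4178 -0.3153 -0.0488 -0.0379  0.0148 36.0854]
[-0.3892 -0.283   0.05    0.     -0.     28.    ]
```

Call:
{"name": "send_rows", "arguments": {"plan": "-0.418 -0.315 -0.05 0 0 36 0.0854;-0.418 -0.315 -0.05 0 0 36 0.0854;-0.418 -0.315 -0.05 0 0 36 0.0854;-0.418 -0.315 -0.05 0 0 36 0.0854;-0.418 -0.315 -0.05 0 0 36 0.0854;-0.418 -0.315 -0.05 0 0 36 0.0854;-0.418 -0.315 -0.05 0 0 36 0.0854;-0.418 -0.315 -0.05 0 0 36 0.0854;-0.418 -0.315 -0.05 0 0 36 0.0854;-0.418 -0.315 -0.05 0 0 36 0.0854"}}

```text
clock: 1.03
position: [0.4126, 0.2829, 0.2713]
tool_rot: [3.141, -0.0, 2.271]
force: [0.6, 0.2, -0.6]
grip_width: 0.0854
finger_force: 0.0
```

Run:
```python
from h import *
p,r=now(); print(p,observe()["qpos"])
print(go(p,r,[.5134,-.28,.25],down(102)))
```

```text
[0.4126 0.2829 0.2713] [-0.9087  0.2816  0.2357  1.8834 -0.0781  0.9851  0.061 ]
[-0.4955 -0.2854  0.0211  0.0137 -0.0126 28.0949]
```

Call:
{"name": "send_rows", "arguments": {"plan": "-0.495 -0.285 0.021 0 0 28 0.0854;-0.495 -0.285 0.021 0 0 28 0.0854;-0.495 -0.285 0.021 0 0 28 0.0854;-0.495 -0.285 0.021 0 0 28 0.0854;-0.495 -0.285 0.021 0 0 28 0.0854;-0.495 -0.285 0.021 0 0 28 0.0854;-0.495 -0.285 0.021 0 0 28 0.0854;-0.495 -0.285 0.021 0 0 28 0.0854;-0.495 -0.285 0.021 0 0 28 0.0854;-0.495 -0.285 0.021 0 0 28 0.0854"}}

```text
clock: 1.87
position: [0.4851, -0.1271, 0.2557]
tool_rot: [3.141, -0.0, 1.782]
force: [1.5, 0.3, -0.2]
grip_width: 0.0853
finger_force: 0.0
```

Run:
```python
from h import *
p,r=now(); print(p,observe()["qpos"])
print(go(p,r,[.5134,-.28,.235],down(102)))
```

```text
[ 0.4851 -0.1271  0.2557] [-0.2664  0.3291  0.5174  1.9104 -0.1979  0.9517  0.5548]
[-0.1554 -0.0044  0.0207  0.0252 -0.0046  0.1091]
```

Call:
{"name": "send_rows", "arguments": {"plan": "-0.04 -0.001 0.005 0 0 0 0.0854;-0.08 -0.002 0.01 0 0 0 0.0854;-0.12 -0.003 0.015 0 0 0 0.0854;-0.155 -0.0045 0.021 0 0 0 0.0854;-0.155 -0.0045 0.021 0 0 0 0.0854;-0.155 -0.0045 0.021 0 0 0 0.0854"}}

```text
clock: 2.37
position: [0.5125, -0.2797, 0.2339]
tool_rot: [-3.14, 0.0, 1.778]
force: [0.5, 0.9, -0.1]
grip_width: 0.0855
finger_force: 0.0
```

Run:
```python
from h import *
p,r=now(); print(p)
print(go(p,r,[.5134,-.28,.130],down(102)))
S=imaging.grab_frame("side")
cv2.imwrite("pics/c3.png",cv2.resize(S["color"][140:325,220:420],None,fx=3,fy=3)[:,:,::-1])
```

```text
[ 0.5125 -0.2797  0.2339]
[-0.0005  0.001   0.1039 -0.0818  0.0097 -0.1036]
```

View pics/c3.png

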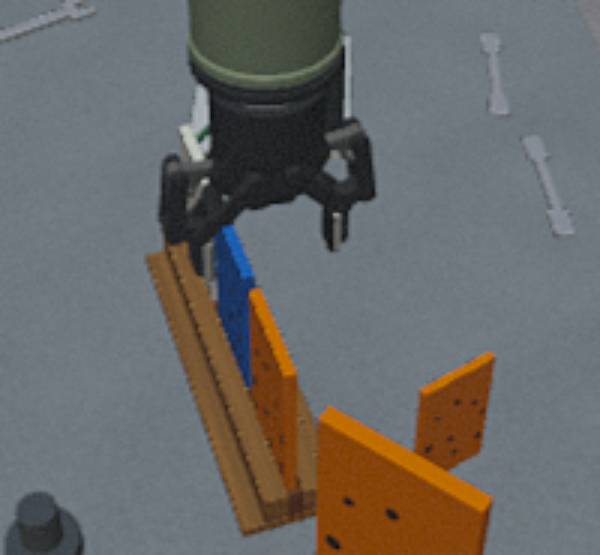

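The gripper is over the orange panel (crop (272,340)), with the fingers on either side of it at (205,250) and (338,235). I'll descend and grip.

Call:
{"name": "send_rows", "arguments": {"plan": "0 0.001 0.03 0 0 0 0.0854;0 0.001 0.06 0 0 0 0.0854;0 0.001 0.085 0 0 0 0.0854;0 0.001 0.104 0 0 0 0.0854;0 0.001 0.104 0 0 0 0.06;0 0.001 0.104 0 0 0 0.03;0 0.001 0.104 0 0 0 0.015;0 0.001 0.104 0 0 0 0.003;0 0.001 0.104 0 0 0 0.003;0 0.001 0.104 0 0 0 0.003", "grip_force": 60}}

```text
clock: 3.25
position: [0.5146, -0.2775, 0.1315]
tool_rot: [3.14, 0.001, 1.782]
force: [-0.7, -0.1, 0.4]
grip_width: 0.0122
finger_force: 1.1
```

Call:
{"name": "send_rows", "arguments": {"plan": "0 0 0 0 0 0 0.003;0 0 0 0 0 0 0.003;0 0 0 0 0 0 0.003;0 0 0 0 0 0 0.003;0 0 0 0 0 0 0.003;0 0 0 0 0 0 0.003"}}

```text
clock: 3.75
position: [0.5144, -0.2776, 0.1316]
tool_rot: [3.141, 0.0, 1.782]
force: [-3.5, 1.5, 11.3]
grip_width: 0.0093
finger_force: 59.0
```

Call:
{"name": "send_rows", "arguments": {"plan": "0 0 -0.01 0 0 0 0.003;0 0 -0.025 0 0 0 0.003;0 0 -0.04 0 0 0 0.003;0 0 -0.06 0 0 0 0.003;0 0 -0.08 0 0 0 0.003;0 0 -0.105 0 0 0 0.003;0 0 -0.13 0 0 0 0.003;0 0 -0.155 0 0 0 0.003;0 0 -0.18 0 0 0 0.003;0 0 -0.2 0 0 0 0.003"}}

```text
clock: 4.58
position: [0.514, -0.2776, 0.3333]
tool_rot: [3.14, 0.001, 1.781]
force: [-0.0, 0.1, -2.0]
grip_width: 0.0094
finger_force: 58.7
```

Run:
```python
from h import *
p,r=now(); print(p,observe()["grip_width"],observe()["force"])
w=[.57,.0,.335]
print(go(p,r,w,down(92))); print(go(np.array(w),down(92),[.5839,.2122,.335],down(80.8)))
S=imaging.grab_frame("side")
cv2.imwrite("pics/c4.png",cv2.resize(S["color"][80:325,200:440],None,fx=2.4,fy=2.4)[:,:,::-1])
```

```text
[ 0.514  -0.2776  0.3333] 0.00938527406729083 [-0.022   0.0861 -1.9667]
[ 0.2598  0.1127 -0.0018  0.0739  0.0383 10.0623]
[ 0.2116  0.0213  0.      0.     -0.     11.2   ]
```

View pics/c4.png

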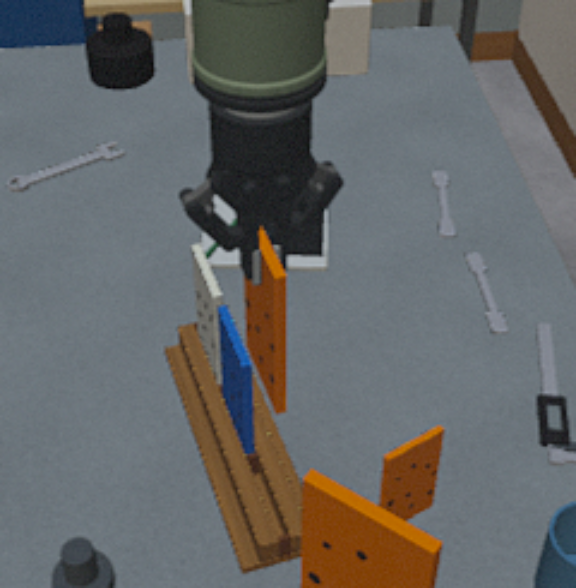

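The orange panel hangs upright from the gripper, clear of the rack (crop (267,320)), and blue and white still stand. I'll carry it to the stand.

Call:
{"name": "send_rows", "arguments": {"plan": "0.015 0.007 0 0 0 1 0.003;0.05 0.022 0 0 0 2 0.003;0.08 0.036 0 0 0 3.5 0.003;0.11 0.05 0 0 0 5 0.003;0.14 0.063 0 0 0 6 0.003;0.17 0.076 0 0 0 7 0.003;0.2 0.088 0 0 0 8 0.003;0.225 0.099 0 0 0 9 0.003;0.25 0.11 0 0 0 10 0.003;0.26 0.113 0 0 0 10 0.003"}}

```text
clock: 5.47
position: [0.5707, 0.0046, 0.3307]
tool_rot: [-3.142, -0.001, 1.61]
force: [-0.1, 0.9, -2.1]
grip_width: 0.009
finger_force: 58.6
```

Run:
```python
from h import *
p,r=now(); print(p)
print(go(p,r,[.584,.2135,.335],down(80.8)))
```

```text
[0.5707 0.0046 0.3307]
[ 0.2082  0.0215 -0.004  -0.0088 -0.063  11.4414]
```

Call:
{"name": "send_rows", "arguments": {"plan": "0.015 0.002 0 0 0 1 0.003;0.04 0.004 0 0 0 2.5 0.003;0.07 0.007 0 0 0 4 0.003;0.1 0.01 -0.001 0 0 6 0.003;0.13 0.013 -0.002 0 0 7.5 0.003;0.155 0.016 -0.003 0 0 9 0.003;0.18 0.019 -0.004 0 0 10.5 0.003;0.2 0.021 -0.004 0 0 11.4 0.003;0.208 0.0215 -0.004 0 0 11.4 0.003;0.208 0.0215 -0.004 0 0 11.4 0.003"}}

```text
clock: 6.3
position: [0.5838, 0.2108, 0.3345]
tool_rot: [-3.141, 0.0, 1.411]
force: [1.0, -1.1, -2.2]
grip_width: 0.0091
finger_force: 58.6
```

```bash
cat >> h.py <<'E'
yaw=np.radians(-9.2); XS=np.array([np.cos(yaw),np.sin(yaw),0]); YS=np.array([-np.sin(yaw),np.cos(yaw),0]); Z=np.array([0,0,1.])
LINE=np.array([.584,.2135,.012])
def place(t,h,dx=0,dy=0,d=.1216):
    t=np.radians(t); u=np.cos(t)*Z-np.sin(t)*XS
    return LINE+h*Z+dx*XS+dy*YS+d*u, R.from_rotvec(-t*YS)*down(80.8)
E
python3 - <<'E'
from h import *
p,r=now(); print(p)
a=place(17.5,.12,dy=.0025); print(a[0],go(p,r,*a))
E
```

```text
[0.5838 0.2108 0.3345]
[0.5483 0.2218 0.248 ] [  0.0053  -0.0368   0.0865 -17.5248  -0.0014   0.0504]
```

Call:
{"name": "send_rows", "arguments": {"plan": "0.001 -0.005 0.01 -2.5 0 0 0.003;0.002 -0.01 0.025 -5.5 0 0 0.003;0.003 -0.018 0.04 -9 0 0 0.003;0.004 -0.026 0.055 -12.5 0 0 0.003;0.005 -0.033 0.07 -15.5 0 0 0.003;0.005 -0.037 0.082 -17.5 0 0 0.003;0.005 -0.037 0.0865 -17.5 0 0 0.003;0.005 -0.037 0.0865 -17.5 0 0 0.003;0.005 -0.037 0.0865 -17.5 0 0 0.003"}}

```text
clock: 7.05
position: [0.5494, 0.2191, 0.2489]
tool_rot: [2.836, -0.0, 1.407]
force: [0.4, -0.9, -2.1]
grip_width: 0.0093
finger_force: 59.0
```

Run:
```python
from h import *
p,r=now(); print(p,np.degrees(observe()["tool_rot"]))
a=place(17.5,.12,dy=.0025); print(go(p,r,*a)); print(go(p,r,*place(17.5,.02,dy=.0025)))
S=imaging.grab_frame("side");T=imaging.grab_frame("top")
A=cv2.resize(S["color"][60:210,240:390],None,fx=3.9,fy=3.9);B=cv2.resize(T["color"][140:250,160:290],(390,330))
A[:330,:0]=0
C=np.zeros((585,790,3),np.uint8); C[:,:395]=A[:,95:490]; C[:330,400:790]=B
cv2.imwrite("pics/c5.png",C[:,:,::-1])
```

```text
[0.5494 0.2191 0.2489] [162.5104  -0.006   80.6194]
[ 0.0025 -0.0017  0.0005 -0.0104  0.0486 -0.174 ]
[ 0.0025 -0.0318  0.0959 -0.0104  0.0486 -0.174 ]
```

View pics/c5.png

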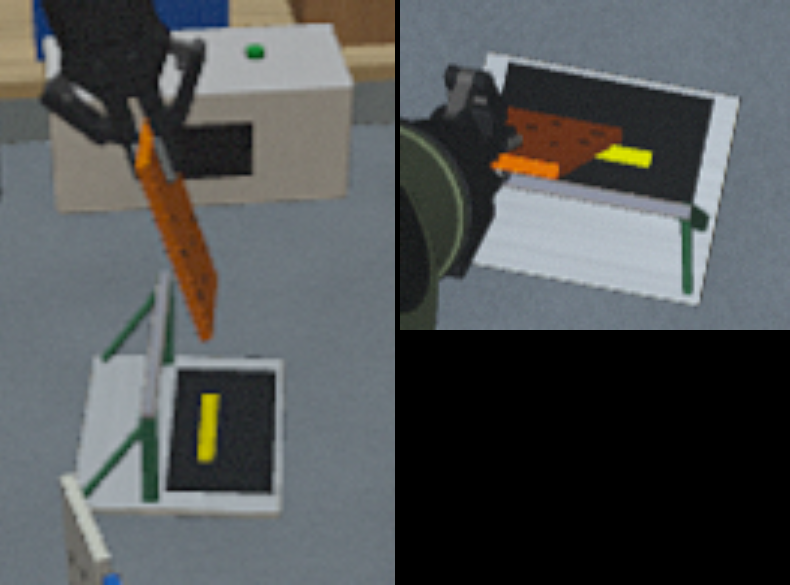

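The panel is tilted the right way, above the stand. Its lower near corner is at side px ≈(317,147) and top px ≈(234,183). I'll check those against the model.

Run:
```python
from h import *
S=imaging.grab_frame("side");T=imaging.grab_frame("top")
p,r=now(); u=-r.as_matrix()[:,2]; foot=p-.1216*u-.0025*YS
print("foot pred",foot,"near corner",foot-.045*YS)
z=foot[2]
for f,c in((S,(317.4,146.7)),(T,(234,183.3))): print(ray(f,c,z))
```

```text
foot pred [0.5851 0.2111 0.1328] near corner [0.5779 0.1666 0.1328]
[[0.58   0.1719 0.1328]]
[[0.5813 0.1663 0.1328]]
```

Run:
```python
from h import *
p,r=now()
for h in (.12,.06,.02,.006): print(go(p,r,*place(16.5,h,dx=.002,dy=.0025)))
```

```text
[ 0.0022  0.0024  0.001   1.0259  0.0246 -0.1808]
[ 0.0022 -0.0156  0.0582  1.0259  0.0246 -0.1808]
[ 0.0021 -0.0277  0.0963  1.0259  0.0246 -0.1808]
[ 0.0021 -0.0319  0.1097  1.0259  0.0246 -0.1808]
```

Call:
{"name": "send_rows", "arguments": {"plan": "0.002 0.0024 0.001 1 0 0 0.003;0.002 -0.003 0.018 1 0 0 0.003;0.002 -0.009 0.037 1 0 0 0.003;0.002 -0.0155 0.058 1 0 0 0.003;0.002 -0.0215 0.077 1 0 0 0.003;0.002 -0.0265 0.092 1 0 0 0.003;0.002 -0.0295 0.102 1 0 0 0.003;0.002 -0.0319 0.1097 1 0 0 0.003;0.002 -0.0319 0.1097 1 0 0 0.003;0.002 -0.0319 0.1097 1 0 0 0.003"}}

```text
clock: 8.08
position: [0.5518, 0.2215, 0.1342]
tool_rot: [2.854, -0.0, 1.408]
force: [0.7, -0.1, -1.7]
grip_width: 0.0095
finger_force: 59.0
```

Run:
```python
from h import *
p,r=now(); print(p,np.degrees(observe()["tool_rot"]),observe()["force"])
for h in (.006,.003,0,-.003): print(go(p,r,*place(16.5,h,dx=.002,dy=.0025)))
```

```text
[0.5518 0.2215 0.1342] [163.4994  -0.0016  80.667 ] [ 0.663  -0.0631 -1.6933]
[-0.0002  0.0006 -0.0002  0.0006  0.0362 -0.128 ]
[-0.0002 -0.0002  0.0027  0.0006  0.0362 -0.128 ]
[-0.0002 -0.0011  0.0056  0.0006  0.0362 -0.128 ]
[-0.0002 -0.0019  0.0084  0.0006  0.0362 -0.128 ]
```

Lower 4 mm vertically in small steps, then watch the force.

Call:
{"name": "send_rows", "arguments": {"plan": "0 -0.0003 0.001 0 0 0 0.003;0 -0.0006 0.002 0 0 0 0.003;0 -0.0009 0.003 0 0 0 0.003;0 -0.0011 0.004 0 0 0 0.003;0 -0.0011 0.004 0 0 0 0.003;0 -0.0011 0.004 0 0 0 0.003"}}

```text
clock: 8.58
position: [0.5515, 0.2217, 0.13]
tool_rot: [2.853, -0.0, 1.408]
force: [-1.2, 1.2, 1.2]
grip_width: 0.0094
finger_force: 59.5
```

Call:
{"name": "send_rows", "arguments": {"plan": "0 -0.0001 0.0005 0 0 0 0.003;0 -0.0003 0.001 0 0 0 0.003;0 -0.0003 0.001 0 0 0 0.003;0 -0.0003 0.001 0 0 0 0.003"}}

```text
clock: 8.92
position: [0.5519, 0.2219, 0.1298]
tool_rot: [2.853, -0.001, 1.408]
force: [-8.8, -0.2, 21.4]
grip_width: 0.0092
finger_force: 62.7
```

Run:
```python
from h import *
p,r=now(); print(p,observe()["force"])
h=((p-.1216*-r.as_matrix()[:,2])-LINE); print(h@XS,h@YS,h[2])
# rotate about the foot by further 2.5 deg
LINEp=p+.1216*r.as_matrix()[:,2]
for t in (1,2.5,3.5):
    R1=R.from_rotvec(-np.radians(t)*YS)*r
    print(go(p,r,LINEp-.1216*R1.as_matrix()[:,2],R1))
```

```text
[0.5519 0.2219 0.1298] [-8.7512 -0.2293 21.3699]
0.0016203750738086598 0.003230539779868254 0.0012350498927751578
[-0.     -0.0021  0.     -1.      0.0023 -0.0007]
[-0.     -0.0053  0.0001 -2.5     0.0057 -0.0019]
[-0.     -0.0074  0.0002 -3.5     0.0079 -0.0026]
```

The foot has touched the rubber at about 21 N. I'll ease off a little and tip the panel back toward the rail.

Call:
{"name": "send_rows", "arguments": {"plan": "0 -0.001 -0.0004 -0.5 0 0 0.003;0 -0.002 -0.0006 -1 0 0 0.003;0 -0.0032 -0.0006 -1.5 0 0 0.003;0 -0.0042 -0.0006 -2 0 0 0.003;0 -0.0053 -0.0005 -2.5 0 0 0.003;0 -0.0063 -0.0005 -3 0 0 0.003;0 -0.0063 -0.0005 -3 0 0 0.003;0 -0.0063 -0.0005 -3 0 0 0.003"}}

```text
clock: 9.58
position: [0.5456, 0.2229, 0.1281]
tool_rot: [2.8, -0.001, 1.409]
force: [-5.5, 0.1, 14.2]
grip_width: 0.0095
finger_force: 61.5
```

Run:
```python
from h import *
s=observe();print(s["force"],s["moment"])
S=imaging.grab_frame("side");T=imaging.grab_frame("top")
C=np.zeros((585,790,3),np.uint8); C[:,:395]=cv2.resize(S["color"][60:210,240:390],(585,585))[:,95:490]; C[:330,400:790]=cv2.resize(T["color"][140:250,160:290],(390,330))
cv2.imwrite("pics/c6.png",C[:,:,::-1])
```

```text
[-5.4507  0.104  14.2258] [-0.2227  0.6448 -0.11  ]
```

View pics/c6.png

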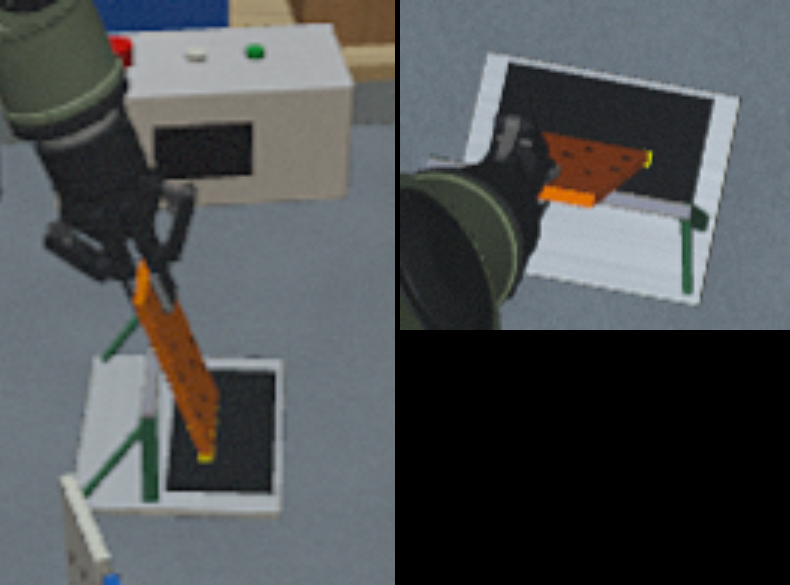

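The bottom edge lies along the yellow line (a sliver shows at side crop (205,458) and top crop (648,158)), with the lean toward the rail. I'll release, then back off along the panel.

Call:
{"name": "send_rows", "arguments": {"plan": "0 0 -0.0005 0 0 0 0.015;0 0 -0.0005 0 0 0 0.025;0 0 -0.0005 0 0 0 0.035;0 0 -0.0005 0 0 0 0.045;0 0 -0.0005 0 0 0 0.045;0 0 -0.0005 0 0 0 0.045;0 0 -0.0005 0 0 0 0.045;0 0 -0.0005 0 0 0 0.045", "grip_force": 20}}

```text
clock: 10.35
position: [0.5452, 0.2226, 0.1279]
tool_rot: [2.801, 0.0, 1.408]
force: [-0.2, -0.5, 0.6]
grip_width: 0.0452
finger_force: 0.0
```

Call:
{"name": "send_rows", "arguments": {"plan": "0 0 -0.006 0 0 0 0.045;0 0 -0.02 0 0 0 0.045;0 0 -0.04 0 0 0 0.045;0 0 -0.065 0 0 0 0.045;0 0 -0.09 0 0 0 0.045;0 0 -0.12 0 0 0 0.045;0 0 -0.15 0 0 0 0.045;0 0 -0.17 0 0 0 0.045;0 0 -0.17 0 0 0 0.045"}}

```text
clock: 11.1
position: [0.4892, 0.2327, 0.2916]
tool_rot: [2.8, -0.005, 1.409]
force: [-0.3, 0.2, 0.1]
grip_width: 0.0454
finger_force: 0.0
```

Run:
```python
from h import *
s=observe();print(s["force"],s["clock"])
S=imaging.grab_frame("side");T=imaging.grab_frame("top")
C=np.zeros((585,790,3),np.uint8); C[:,:395]=cv2.resize(S["color"][60:210,240:390],(585,585))[:,95:490]; C[:330,400:790]=cv2.resize(T["color"][140:250,160:290],(390,330))
C[330:580,400:620]=cv2.resize(S["color"][175:325,260:392],(220,250))
cv2.imwrite("pics/c7.png",C[:,:,::-1])
```

```text
[-0.2511  0.2452  0.0856] 11.1
```

View pics/c7.png

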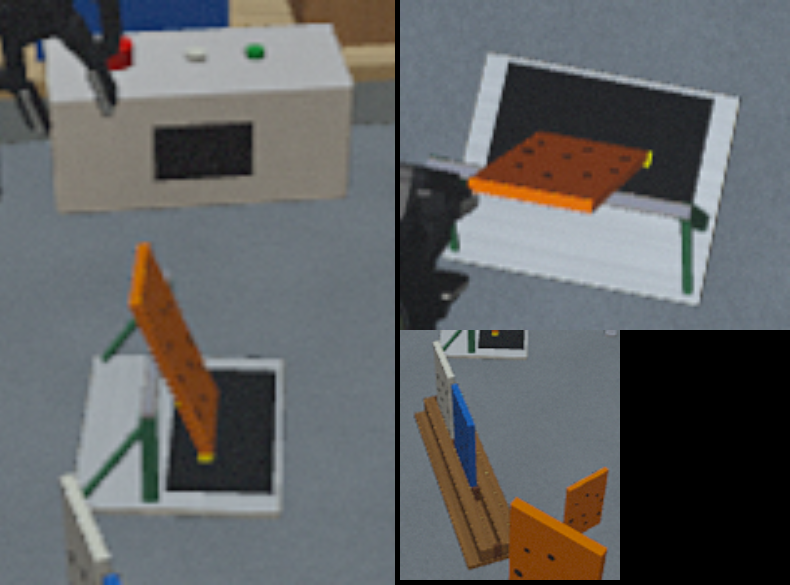

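The orange panel leans on the rail with its foot on the line (side crop (205,455), top crop (648,158)). Blue and white still stand in the rack, and the gripper is clear.

```bash
python3 -c "
from workcell import bot
print(bot.job_done())"
```

```text
the job is handed in; nothing more can be done
None
```

I handed in the job: in the last picture the orange panel rests on the yellow line and leans on the rail, the blue and white panels stand in the rack, and the gripper is clear (about 11 s used); no pass/fail result came back.

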